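Push a rebated rail home against the hidden stop of a dowel-drilling jig

TASK

Line the stepped wooden rail up along the jig's fence and slide it front end first into the covered pocket until you feel it come up firmly against the stop hidden inside; leave it there, fully home, for drilling. Do not push so hard that the clamped stop slips, and leave the other things on the table where they are.

Things in the scene. Friction and masses are not known exactly. Their poses are not given: they have to be found in the camera images.
- rail: the workpiece: brown wooden rail lying on the table, 160 mm long (its x), 44 mm wide (y), 32 mm high, 0.15 to 0.3 kg. A step (rebate) 16 mm wide along the top of its +y side leaves it 18 mm high there; the other 28 mm are full height. Origin: centre of the underside; +x to its front end, z up. Starts front end toward the jig's mouth, step away from the fence
- rail_front (a point): middle of the rail's front end face, 9 mm above its underside; at the start 45 to 100 mm short of the mouth
- rail_rear (a point): middle of the rail's rear end face, 9 mm above its underside. The rail starts 10 to 60 mm clear of the fence and up to 0.25 rad out of line with it
- jig: drilling jig fixed to the table: a low aluminium fence leading into a covered pocket open only at its mouth. Origin: on the table at the mouth, on the fence's face; +x (roughly the robot's left) runs along the fence into the pocket, +y away from the fence toward the robot, z up. A rail flat against the fence has its middle at y = 22 mm. Seated, it sticks 50 to 90 mm out
- fence_end (a point): top of the fence's face at its free end, at jig x = -340 mm; the fence is a bar 20 mm high, 16 mm thick, its face at jig y = 0, straight on into the pocket's wall
- mouth (a point): centre of the pocket's mouth, 18 mm above the table. Inside it is 48 mm wide (jig y 0 to 48) and 36 mm high, but over y = 31 to 48 a lip leaves 22 mm of height: the rail goes in only along the fence, step under the lip. Walls 16 mm thick. On the open side a guide 20 mm high flares out to about y = 72 mm at x = -44 mm
- cover_top (a point): middle of the plywood cover's top, 46 mm up (two drill bushings on it reach 54 mm). The pocket below ends in a steel stop block, unseen, its face set 70 to 110 mm behind the mouth, differently each time; it is clamped: rigid to an ordinary push, slipping out of its setting only above about 60 N
- offcut: plain square-edged offcut of pale wood, 90 x 44 x 32 mm, no step; a bystander. Origin: centre of its underside
- glue: white glue bottle, 60 mm diameter, 150 mm tall, standing; a bystander. Origin: centre of its underside
- square: carpenter's try square lying flat, dark wood stock 110 x 22 x 18 mm with a 150 mm steel blade; a bystander. Origin: underside of the stock's middle
- mallet: wooden mallet lying flat, head 60 x 110 x 70 mm, about 280 mm long overall; a bystander. Origin: on the table under the handle, 120 mm from the head's middle
- brush: hand brush lying on the table; a bystander. Origin: centre of its underside
- sanding_block: cork sanding block 120 x 65 x 40 mm; a bystander. Origin: centre of its underside
There are look-alikes about, which are no part of the job. Leave any purple look-alike of the rail alone.

How it is judged:
By the outcome, as a careful person would: the job done as asked, in the order asked, and still so for the second after the job is handed in, with the robot touching nothing.
It also fails if it takes over 48 s, if anything falls off the work surface, if the arm or the gripper's body presses on something with over 40 N, if the wrist force passes 120 N, or if a joint passes its speed limit or range.

ROBOT

A 6-joint arm with a two-finger parallel gripper is mounted at the origin on the work surface. World frame = base frame: x ahead of the robot, y to its left, z up, the work surface at z = 0. Lengths are in mm, angles in rad, forces in N, time in s.
With the tool pointing down it reaches from about 275 to 1000 mm from the base axis. Payload 8.4 kg.
Tool frame: the origin (TCP) lies at the very end of the fingers, on their centre line; the grasp point (between the pads) lies r.hold_point_z behind it (r.hold_point_z is the distance from the TCP to the grasp point, in mm); x points along the fingers, z is the direction in which the jaws open and shut, and the axes are right-handed (so a half turn about x gives the same grasp; the last joint's range is limited). The gripper opens to 85 mm and grips with 20 to 120 N. Pads are 22 mm wide; open, the fingers measure 114 mm over their backs; the gripper's body (76 mm by 85 mm) begins 54 mm behind the grasp point. The pads swing forward as they close: fully open they stand 13 mm farther back than shut.
Start: joints at [1.278, 0.353, 1.633, -0, 1.155, -0.002], TCP at [179.198, 598.762, 231.281] pointing down, gripper open.
Joint ranges: [-2.63, 2.63], [-0.92, 2.1], [0.06, 2.66], [-1.3, 4.44], [0, 2.69], [-3.02, 3.02]. Speed limits (rad/s): [2.22, 2.22, 2.79, 3.14, 3.14, 3.14].

INTERFACE

Orientations are given as [roll, pitch, yaw] about the fixed x, y, z axes, in that order (R = Rz(yaw) Ry(pitch) Rx(roll)).
In Python, from rig import r gives the robot as it stands.
- The arm moves only by the tool jog_arm, never from a script. Its argument "series" is a list of rows, each a list of 7 numbers: the turn, a rotation vector about the tool's x, y, z in degrees, then the shift along the tool's x, y, z in cm, then the opening, from 0 (shut) to 1 (fully open). In form: [[wx, wy, wz, tx, ty, tz, fingers], ...]. A call has 1 to 20 rows; each row shifts and turns the commanded pose from where the row before left it, along the tool's axes as they then stand; what a row does not reach is not made up. A row lasts 1/10 s, in which the tool goes at most 50 mm and 8.59 degrees, less where a joint would pass 70% of its speed; a pose out of reach is approached as far as the arm can. A call with a gripper value outside its range is refused whole. The fingers move at their own pace and stop on an object; "force" is the grip in N (left out, the last holds). Time passes only in rows, so rows that do not move let the fingers close. It gives the time, the measured TCP pose, the force and the opening at its end, in the units of the state.
- r.sense(): the state, without advancing time (a new reading comes with each control period).
- r.grab_frame(name): name is "side" or "top"; returns (picture, depth): 480x640x3 uint8, red, green, blue; 480x640 float32, mm along the optical axis (not along the pixel's ray), 0 where there is no reading.
- r.get_calibration(name): a dict with "mtx" (3x3 intrinsics, pixels), "position" and "rotation" of the camera in the world. Camera axes: x right, y down, z forward; pixel columns grow to the right and rows downward; lengths in mm; the calibration is good to about 2 mm. A picture is of the moment at which its call begins. get_calibration takes no time and is no camera call.
- r.sign_off(): hands the job in, once; it reports no verdict.
The state is a dict: "clock": time; "qpos": joint angles; "qvel": joint speeds; "joint_efforts": joint torques, N m; "eef_pos": TCP position; "tcp_rot": TCP orientation; "contact_force": force on the tool from outside, world axes, zero at the start; "wrist_torque": the same for the moment, N m; "opening": opening from 0.0 (shut) to 1.0 (fully open).
Only numpy, scipy, OpenCV 4.12 (cv2) and the standard library are available. Lean on these libraries where they do the work, as an engineer would, in place of code of your own. Each camera call takes 0.05 s, during which the arm holds its last target.

## Working session

There is one attempt and no reset: what is moved stays moved. The work goes in short steps, Python scripts to look and compute and a tool call to move; the robot and the scene stay as the last step left them, time stands still between calls to the robot, and variables do not carry over. Pictures are saved under pics/ and viewed, and the job is handed in when it is done.

Besides the shell and the picture viewer there is one more tool, called after "Emit:" by a JSON object that holds its "fn" and its "kwargs", one argument or row to a line. jog_arm: Moves the arm, as the interface text tells. Its arguments: {"type":"object","properties":{"series":{"type":"array"},"force":{"type":"number"}},"required":["series"]}

```bash
ls; mkdir -p pics; python3 - <<'E'
from rig import r
import cv2,numpy as np
for n in("side","top"):
    p,d=r.grab_frame(n); cv2.imwrite(f"pics/{n}0.png",p[:,:,::-1]); np.save(f"pics/{n}0.npy",d)
    print(n,r.get_calibration(n))
print(r.sense(), r.hold_point_z)
E
```

```text
pics
side {'mtx': array([[602.41801364,   0.        , 330.35381945],
       [  0.        , 602.41801364, 232.48065362],
       [  0.        ,   0.        ,   1.        ]]), 'position': array([ -71.33252154, -696.11791734, 1079.39944208]), 'rotation': array([-2.37503604,  0.00488259, -0.76035142])}
top {'mtx': array([[521.59047047,   0.        , 313.61457997],
       [  0.        , 521.59047047, 251.78598341],
       [  0.        ,   0.        ,   1.        ]]), 'position': array([ 398.19820054,   17.47236852, 1236.08870761]), 'rotation': array([-2.9710156 , -0.00329539, -1.54590741])}
{'clock': 0.1, 'qpos': array([ 1.27759541e+00,  3.53590521e-01,  1.63404313e+00,  2.71047532e-05,
        1.15517032e+00, -2.40684481e-03]), 'qvel': array([-0.00098249, -0.00153722, -0.00073841, -0.00012777, -0.00025191,
        0.00011452]), 'joint_efforts': array([ 2.85471906e-04, -6.06361914e+01, -3.42817461e+01,  7.94389348e-05,
        3.97781376e-03,  1.78574237e-05]), 'eef_pos': array([179.07367191, 598.37086973, 230.63659545]), 'tcp_rot': array([ 3.11872834,  1.56958476, -1.88446567]), 'contact_force': array([-0.1431477 , -0.103653  ,  0.06962269]), 'wrist_torque': array([-0.00518285,  0.01333081, -0.02166526]), 'opening': 0.9980585460375347} 18.700000000000003
```

View pics/top0.png

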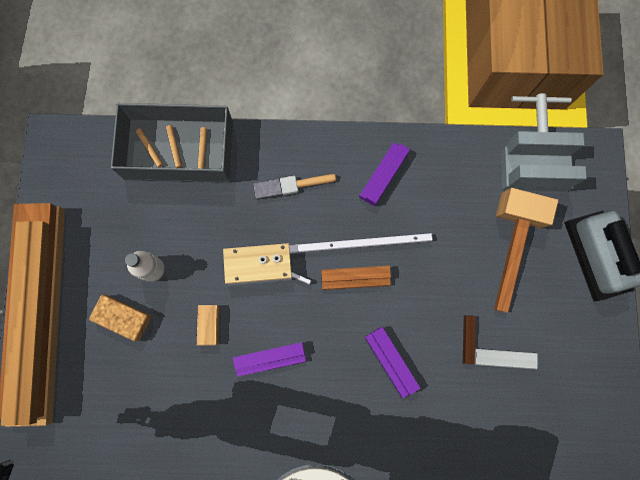

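View pics/side0.png

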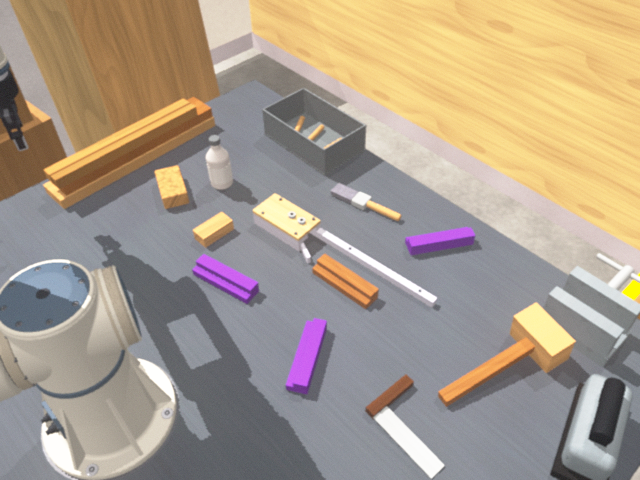

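Top view: the candidates for the rail are the brown stepped rail at (356,277), purple look-alikes at (270,359), (393,362) and (385,174), the pale offcut at (207,325), and the long timber at (30,315). I choose the brown one at (356,277). The jig cover is at (257,264), its mouth at about (291,262), and the fence ends at about (433,237).

```bash
cat > h.py <<'E'
from rig import r
import cv2,numpy as np
from scipy.spatial.transform import Rotation as R
def cloud(n,d):
    c=r.get_calibration(n);K=c["mtx"];v,u=np.mgrid[:480,:640]
    P=np.dstack([(u-K[0,2])/K[0,0]*d,(v-K[1,2])/K[1,1]*d,d])
    rot=c["rotation"]; M=R.from_euler('xyz',rot).as_matrix()
    M2=R.from_rotvec(rot).as_matrix()
    return P@M.T+c["position"],P@M2.T+c["position"]
E
python3 - <<'E'
from h import *
for n in("top","side"):
    d=np.load(f"pics/{n}0.npy");a,b=cloud(n,d)
    pts={"top":[(356,270),(356,283),(257,275),(200,400),(433,237),(207,320)],"side":[(345,278),(290,225),(300,420),(434,299)]}[n]
    for u,v in pts: print(n,u,v,a[v,u].round(1),b[v,u].round(1))
t=cv2.imread("pics/top0.png")[215:315,205:445]; t=cv2.resize(t,None,fx=3.2,fy=3.2,interpolation=cv2.INTER_CUBIC);cv2.imwrite("pics/crop0.png",t)
s=cv2.imread("pics/side0.png")[180:320,240:450]; s=cv2.resize(s,None,fx=3.8,fy=3.8,interpolation=cv2.INTER_CUBIC);cv2.imwrite("pics/crop1.png",s)
E
```

```text
top 356 270 [565.2 -81.1  31.6] [1436.2 -235.5  647. ]
top 356 283 [536.1 -82.4  19.9] [1439.  -266.7  649.4]
top 257 275 [545.7 147.2  47.2] [1287.9 -264.9  474.1]
top 200 400 [260.6 269.4   4.4] [1181.4 -555.3  425. ]
top 433 237 [ 655.1 -269.4   -1.6] [1592.3 -149.3  760.1]
top 207 320 [440.9 258.3  34.1] [1208.6 -375.5  403.4]
side 345 278 [545.5 -87.9  32.7] [683.1  -7.  183.9]
side 290 225 [559.1 115.5  44.1] [605.6 171.5 121.6]
side 300 420 [ 256.  -259.9   -0.6] [ 548.7 -309.7  115. ]
side 434 299 [ 653.  -258.8   19.4] [840.7 -93.7 276.4]
```

View pics/crop0.png

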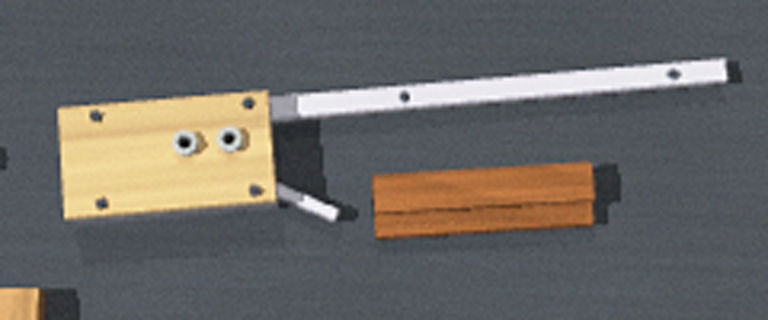

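View pics/crop1.png

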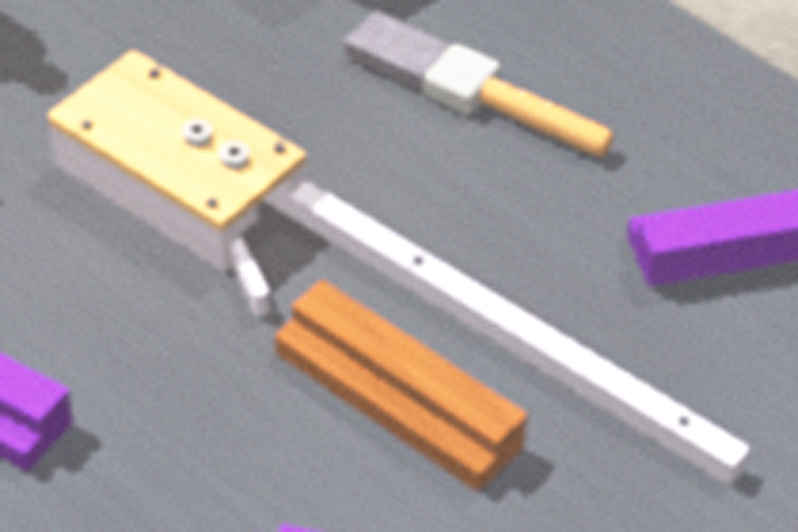

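Both crops confirm it: the brown rail has its step on the robot side, away from the fence, and its front faces the mouth. Next I fit the poses.

```bash
cat > fit.py <<'E'
from h import *
def fit(tag, pr=True):
    out={}
    for n in("top","side"):
        d=np.load(f"pics/{n}{tag}.npy");img=cv2.imread(f"pics/{n}{tag}.png");a,_=cloud(n,d)
        hsv=cv2.cvtColor(img,cv2.COLOR_BGR2HSV).astype(int);H,S,V=hsv[...,0],hsv[...,1],hsv[...,2]
        x,y,z=a[...,0],a[...,1],a[...,2]
        f=(d>0)&(x>580)&(x<690)&(y<40)&(y>-300)&(z>10)&(z<30)&(S<60)&(V>120)
        p=a[f];
        vx,vy,cx,cy=cv2.fitLine(p[:,:2].astype(np.float32),cv2.DIST_HUBER,0,.01,.01).ravel()
        if vy<0:vx,vy=-vx,-vy
        s=(p[:,:2]-[cx,cy])@[vx,vy]; w=(p[:,:2]-[cx,cy])@[vy,-vx]
        end=np.array([cx,cy])+np.array([vx,vy])*s.min()
        print(n,"fence n",f.sum(),"ang",np.arctan2(vy,vx).round(4),"end",end.round(1),"z",np.median(p[:,2]).round(1),"width pct",np.percentile(w,[1,5,50,95,99]).round(1))
        e=np.array([vx,vy]); nrm=np.array([-vy,vx])  # toward robot? 
        c=(d>0)&(z>38)&(z<52)&(x>500)&(x<640)&(y>20)&(y<200)&(S>40)
        q=a[c][:,:2]; r_=cv2.minAreaRect(q.astype(np.float32)); print("  cover",r_, "s/n range", np.percentile((q-end)@e,[.5,99.5]).round(1),np.percentile((q-end)@nrm,[.5,99.5]).round(1), np.median(a[c][:,2]))
        b=(d>0)&(H<16)&(S>110)&(x>490)&(x<640)&(y>-220)&(y<20)&(z>8)&(z<45)
        m=cv2.morphologyEx(b.astype(np.uint8),cv2.MORPH_OPEN,np.ones((3,3)))>0
        for nm,lo,hi in(("full",26,40),("low",13,23)):
            k=m&(z>lo)&(z<hi); q=a[k]; rr=cv2.minAreaRect(q[:,:2].astype(np.float32))
            l=cv2.fitLine(q[:,:2].astype(np.float32),cv2.DIST_HUBER,0,.01,.01).ravel()
            if l[1]<0:l[:2]*=-1
            u=(q[:,:2]-l[2:])@l[:2]; 
            print("  rail",nm,k.sum(),"ang",np.arctan2(l[1],l[0]).round(4),"c",l[2:].round(1),"z",np.median(q[:,2]).round(1),"rect",np.round(rr[0],1),np.round(rr[1],1),"mid",(l[2:]+l[:2]*(u.min()+u.max())/2).round(1),"len",(u.max()-u.min()).round(1))
            print("     jig coords (from end,-340): s",(np.percentile((q[:,:2]-end)@e,[.5,99.5])-340).round(1),"n",np.percentile((q[:,:2]-end)@nrm-8,[1,99]).round(1))
if __name__=="__main__":
    import sys; fit(sys.argv[1])
E
python3 fit.py 0
```

```text
top fence n 931 ang 1.6823 end [ 651.9 -260.5] z 20.5 width pct [-7.7 -7.2  0.   8.   8.9]
  cover ((575.8505249023438, 138.88104248046875), (81.2741928100586, 130.57664489746094), 6.079094409942627) s/n range [340.6 467.5] [-8.8 71.2] 46.55896185022675
  rail full 814 ang 1.6619 c [557.2 -80.3] z 32.5 rect [555.9 -80.2] [ 31.8 159.9] mid [557.2 -80.1] len 159.8
     jig coords (from end,-340): s [-229.4  -71.5] n [51.5 80.3]
  rail low 473 ang 1.661 c [536.2 -81. ] z 18.4 rect [536.5 -79.4] [160.7  34.6] mid [536.3 -81.6] len 159.0
     jig coords (from end,-340): s [-228.   -70.4] n [77.9 96.3]
side fence n 988 ang 1.6868 end [ 650.2 -262.4] z 18.2 width pct [-8.1 -6.7  0.  10.4 12.2]
  cover ((575.3673706054688, 136.2357177734375), (86.56802368164062, 134.88375854492188), 6.033199787139893) s/n range [339.3 469.8] [-12.3  70.5] 44.86767212592804
  rail full 660 ang 1.6366 c [557.  -87.9] z 30.9 rect [557.3 -83.1] [ 33.7 159.9] mid [556.7 -83.2] len 160.4
     jig coords (from end,-340): s [-229.4  -73. ] n [49.3 79.7]
  rail low 541 ang 1.6722 c [537.2 -87.6] z 17.4 rect [536.2 -84.6] [ 40.3 164.6] mid [536.8 -83.4] len 163.1
     jig coords (from end,-340): s [-230.4  -70. ] n [67.1 95.8]
```

```bash
cat > plan.py <<'E'
from h import *
def plan(target,jawang):
    s=r.sense();M=R.from_euler('xyz',s["tcp_rot"]).as_matrix();p=s["eef_pos"]
    # desired: x down, z = +-(cos,sin)
    best=None
    for k in(0,np.pi):
        z=np.array([np.cos(jawang+k),np.sin(jawang+k),0]);x=np.array([0,0,-1.]);y=np.cross(z,x)
        D=np.column_stack([x,y,z]); rv=R.from_matrix(M.T@D).as_rotvec(degrees=True)
        if best is None or np.linalg.norm(rv)<np.linalg.norm(best[0]):best=(rv,D)
        print("option rotvec deg",rv.round(2))
    d=np.array(target)-p
    print("pos",p.round(2),"q",s["qpos"].round(3),"shift tool-now cm",(M.T@d/10).round(2),"shift in desired frame cm",(best[1].T@d/10).round(2)); print("tool axes now\n",M.round(3),"\ndesired\n",best[1].round(3)); print("F",s["contact_force"].round(2),"open",round(s["opening"],3),"t",s["clock"])
if __name__=="__main__":
    import sys;a=list(map(float,sys.argv[1:]));plan(a[:3],a[3])
E
python3 plan.py 562 -136 100 $(python3 -c "print(1.661+3.14159/2)")
```

```text
option rotvec deg [-1.1183e+02 -4.0000e-02 -7.0000e-02]
option rotvec deg [ 6.817e+01 -6.000e-02  4.000e-02]
pos [179.07 598.37 230.64] q [ 1.278  0.354  1.634  0.     1.155 -0.002] shift tool-now cm [ 13.13 -57.74 -59.36] shift in desired frame cm [ 13.06 -76.59  31.52]
tool axes now
 [[-0.    -0.958  0.287]
 [-0.001  0.287  0.958]
 [-1.     0.    -0.001]] 
desired
 [[ 0.    -0.09   0.996]
 [ 0.     0.996  0.09 ]
 [-1.     0.     0.   ]]
F [-0.14 -0.1   0.07] open 0.998 t 0.1
```

Emit:
{"fn": "jog_arm", "kwargs": {
  "series": [
    [7.575,0,0,0,0,0,0.7],
    [7.575,0,0,0,0,0,0.7],
    [7.575,0,0,0,0,0,0.7],
    [7.575,0,0,0,0,0,0.7],
    [7.575,0,0,0,0,0,0.7],
    [7.575,0,0,0,0,0,0.7],
    [7.575,0,0,0,0,0,0.7],
    [7.575,0,0,0,0,0,0.7],
    [7.575,0,0,0,0,0,0.7]
  ],
  "force": 40
}}

```text
clock: 1.0
eef_pos: [179.1, 598.5, 230.8]
tcp_rot: [-1.957, 1.57, -1.872]
contact_force: [-0.1, 0.2, -0.3]
opening: 0.697
```

Emit:
{"fn": "jog_arm", "kwargs": {
  "series": [
    [0,0,0,0,-4.03,1.66,0.7],
    [0,0,0,0,-4.03,1.66,0.7],
    [0,0,0,0,-4.03,1.66,0.7],
    [0,0,0,0,-4.03,1.66,0.7],
    [0,0,0,0,-4.03,1.66,0.7],
    [0,0,0,0,-4.03,1.66,0.7],
    [0,0,0,0,-4.03,1.66,0.7],
    [0,0,0,0,-4.03,1.66,0.7],
    [0,0,0,0,-4.03,1.66,0.7],
    [0,0,0,0,-4.03,1.66,0.7],
    [0,0,0,0,-4.03,1.66,0.7],
    [0,0,0,0,-4.03,1.66,0.7],
    [0,0,0,0,-4.03,1.66,0.7],
    [0,0,0,0,-4.03,1.66,0.7],
    [0,0,0,0,-4.03,1.66,0.7],
    [0,0,0,0,-4.03,1.66,0.7],
    [0,0,0,0,-4.03,1.66,0.7],
    [0,0,0,0,-4.03,1.66,0.7],
    [0,0,0,0,-4.03,1.66,0.7],
    [0,0,0,0,0,0,0.7]
  ]
}}

```text
clock: 3.0
eef_pos: [564.1, -139.7, 230.9]
tcp_rot: [-1.013, 1.569, -0.926]
contact_force: [0.1, 0.5, 0.8]
opening: 0.701
```

```bash
python3 plan.py 562 -136 60 3.2318
```

```text
option rotvec deg [ 1.7982e+02  1.4000e-01 -9.0000e-02]
option rotvec deg [-0.18  0.06  0.09]
pos [ 564.14 -139.66  230.91] q [-2.450e-01  2.850e-01  1.731e+00 -1.000e-03  1.124e+00 -3.310e-01] shift tool-now cm [17.09  0.41 -0.2 ] shift in desired frame cm [17.09  0.38 -0.18]
tool axes now
 [[ 0.001 -0.087  0.996]
 [-0.002  0.996  0.087]
 [-1.    -0.002  0.001]] 
desired
 [[ 0.    -0.09   0.996]
 [ 0.     0.996  0.09 ]
 [-1.     0.     0.   ]]
F [0.07 0.47 0.79] open 0.701 t 3.0
```

Emit:
{"fn": "jog_arm", "kwargs": {
  "series": [
    [0,0,0,2,0.38,-0.18,0.7],
    [0,0,0,4,0,0,0.7],
    [0,0,0,4,0,0,0.7],
    [0,0,0,4,0,0,0.7],
    [0,0,0,3,0,0,0.7],
    [0,0,0,1.5,0,0,0.7],
    [0,0,0,0,0,0,0.7]
  ]
}}

```text
clock: 3.7
eef_pos: [558.5, -131.2, 44.5]
tcp_rot: [2.805, 1.567, 2.895]
contact_force: [0.4, 0.7, 0.1]
opening: 0.701
```

```bash
python3 - <<'E'
from h import *
for n in("side","top"):
    p,d=r.grab_frame(n); cv2.imwrite(f"pics/{n}1.png",p[:,:,::-1]); np.save(f"pics/{n}1.npy",d)
a=cv2.imread("pics/side1.png")[200:320,270:430];a=cv2.resize(a,(800,600),interpolation=cv2.INTER_CUBIC);cv2.imwrite("pics/c1s.png",a)
E
```

```text
(no output)
```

View pics/c1s.png

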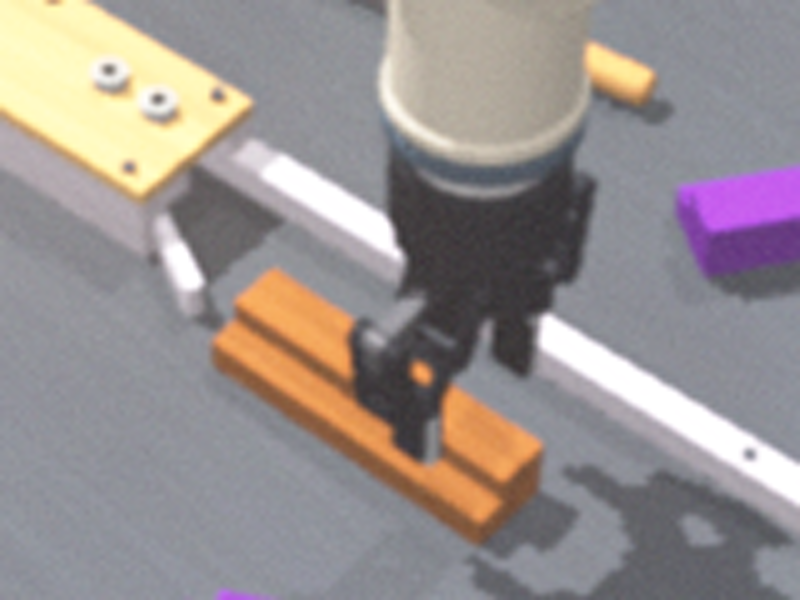

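Side crop: the fingers straddle the rail's full-height rib near its rear, with the near finger over the step at about (425,440) and the far one between rib and fence. I trim the position, then go down.

```bash
python3 plan.py 562 -133.5 22 3.2318
```

```text
option rotvec deg [-1.8e+02 -2.0e-02  6.0e-02]
option rotvec deg [0.   0.04 0.01]
pos [ 560.67 -131.78   47.13] q [-0.233  0.512  1.872  0.     0.757 -0.324] shift tool-now cm [ 2.51 -0.18  0.12] shift in desired frame cm [ 2.51 -0.18  0.12]
tool axes now
 [[ 0.001 -0.09   0.996]
 [-0.     0.996  0.09 ]
 [-1.    -0.     0.001]] 
desired
 [[ 0.    -0.09   0.996]
 [ 0.     0.996  0.09 ]
 [-1.     0.     0.   ]]
F [ 0.81 -0.26  0.41] open 0.697 t 3.8
```

Emit:
{"fn": "jog_arm", "kwargs": {
  "series": [
    [0,0,0,0.8,-0.18,0.12,0.7],
    [0,0,0,0.8,0,0,0.7],
    [0,0,0,0.8,0,0,0.7],
    [0,0,0,0,0,0,0.7],
    [0,0,0,0,0,0,0.7],
    [0,0,0,0,0,0,0.7]
  ]
}}

```text
clock: 4.4
eef_pos: [561.6, -133.5, 22.4]
tcp_rot: [-0.354, 1.571, -0.264]
contact_force: [-0.4, 0.8, -0.4]
opening: 0.702
```

```bash
python3 plan.py 562 -133.5 22 3.2318
```

```text
option rotvec deg [ 1.8e+02  1.0e-02 -2.0e-02]
option rotvec deg [-0.    0.01  0.  ]
pos [ 561.61 -133.55   22.43] q [-0.236  0.553  1.876 -0.     0.712 -0.326] shift tool-now cm [0.04 0.   0.04] shift in desired frame cm [0.04 0.   0.04]
tool axes now
 [[ 0.    -0.09   0.996]
 [-0.     0.996  0.09 ]
 [-1.    -0.     0.   ]] 
desired
 [[ 0.    -0.09   0.996]
 [ 0.     0.996  0.09 ]
 [-1.     0.     0.   ]]
F [-0.39  0.75 -0.35] open 0.702 t 4.4
```

Good. Closing on the rib.

Emit:
{"fn": "jog_arm", "kwargs": {
  "series": [
    [0,0,0,0,0,0,0.5],
    [0,0,0,0,0,0,0.4],
    [0,0,0,0,0,0,0.3],
    [0,0,0,0,0,0,0.2],
    [0,0,0,0,0,0,0.1],
    [0,0,0,0,0,0,0.1],
    [0,0,0,0,0,0,0.1],
    [0,0,0,0,0,0,0.1]
  ],
  "force": 40
}}

```text
clock: 5.2
eef_pos: [561.9, -133.5, 22.7]
tcp_rot: [-0.248, 1.57, -0.158]
contact_force: [-0.6, 1.3, 6.0]
opening: 0.316
```

```bash
python3 plan.py 562 -133.5 22 3.2318|tail -1; python3 - <<'E'
from h import *
for n in("side","top"):
    p,d=r.grab_frame(n); cv2.imwrite(f"pics/{n}2.png",p[:,:,::-1]); np.save(f"pics/{n}2.npy",d)
a=cv2.imread("pics/side2.png")[200:320,270:430];a=cv2.resize(a,(800,600),interpolation=cv2.INTER_CUBIC);cv2.imwrite("pics/c2s.png",a)
E
```

```text
F [-0.59  1.33  5.97] open 0.316 t 5.2
```

View pics/c2s.png

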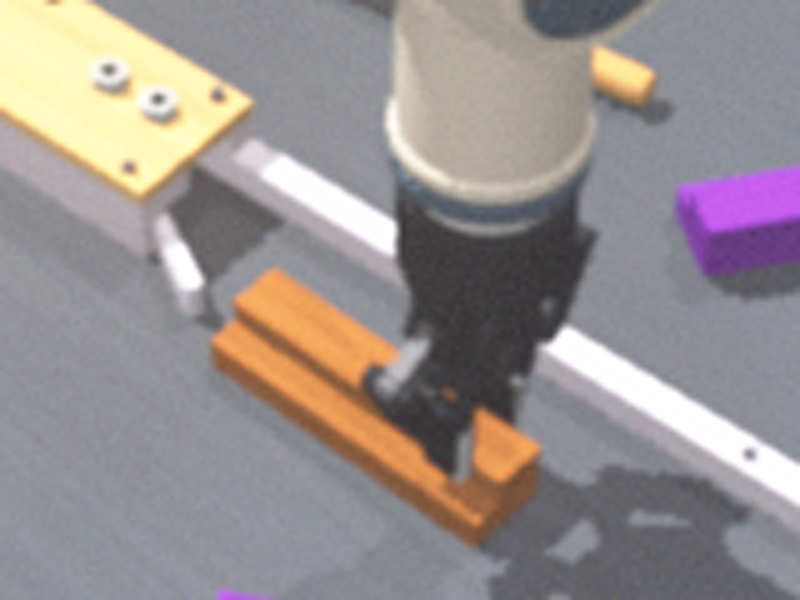

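Gripped (opening 27 mm against a 28 mm rib). Now I turn it in line with the fence and move over to it, slowing for contact.

Emit:
{"fn": "jog_arm", "kwargs": {
  "series": [
    [-0.6,0,0,0,0,0.5,0.1],
    [-0.6,0,0,0,0,0.7,0.1],
    [0,0,0,0,0,0.8,0.1],
    [0,0,0,0,0,0.8,0.1],
    [0,0,0,0,0,0.8,0.1],
    [0,0,0,0,0,0.6,0.1],
    [0,0,0,0,0,0.3,0.1],
    [0,0,0,0,0,0,0.1],
    [0,0,0,0,0,0,0.1]
  ]
}}

```text
clock: 6.2
eef_pos: [606.3, -128.7, 22.7]
tcp_rot: [-0.788, 1.571, -0.676]
contact_force: [-1.7, 0.7, 6.8]
opening: 0.312
```

```bash
python3 plan.py 562 -133.5 22 3.2518; python3 - <<'E'
from h import *
for n in("side","top"):
    p,d=r.grab_frame(n); cv2.imwrite(f"pics/{n}3.png",p[:,:,::-1]); np.save(f"pics/{n}3.npy",d)
a=cv2.imread("pics/side3.png")[190:310,270:430];a=cv2.resize(a,(800,600),interpolation=cv2.INTER_CUBIC);cv2.imwrite("pics/c3s.png",a)
E
```

```text
option rotvec deg [-1.7993e+02 -1.0000e-02  1.0000e-02]
option rotvec deg [0.07 0.01 0.01]
pos [ 606.32 -128.7    22.74] q [-0.212  0.599  1.779 -0.     0.763 -0.323] shift tool-now cm [ 0.07  0.02 -4.46] shift in desired frame cm [ 0.07  0.01 -4.46]
tool axes now
 [[ 0.    -0.111  0.994]
 [-0.     0.994  0.111]
 [-1.    -0.     0.   ]] 
desired
 [[ 0.    -0.11   0.994]
 [ 0.     0.994  0.11 ]
 [-1.     0.     0.   ]]
F [-1.67  0.65  6.84] open 0.312 t 6.2
```

View pics/c3s.png

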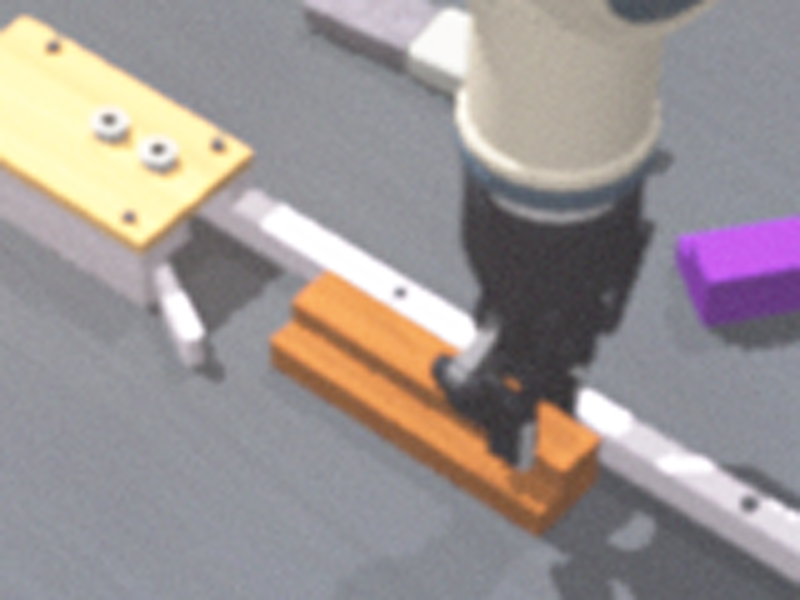

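Side crop: the rail is parallel to the fence and about 9 mm short of it, with the fingers clear above the bar. I creep in to touch.

Emit:
{"fn": "jog_arm", "kwargs": {
  "series": [
    [0,0,0,0,0,0.15,0.1],
    [0,0,0,0,0,0.15,0.1],
    [0,0,0,0,0,0.15,0.1],
    [0,0,0,0,0,0.15,0.1],
    [0,0,0,0,0,0,0.1]
  ]
}}

```text
clock: 6.8
eef_pos: [611.7, -128.1, 22.8]
tcp_rot: [3.126, 1.57, -3.045]
contact_force: [-3.5, -0.7, 8.8]
opening: 0.313
```

Emit:
{"fn": "jog_arm", "kwargs": {
  "series": [
    [0,0,0,0,0,0.1,0.1],
    [0,0,0,0,0,0.1,0.1],
    [0,0,0,0,0,0,0.1]
  ]
}}

```text
clock: 7.1
eef_pos: [613.5, -127.9, 22.8]
tcp_rot: [3.102, 1.57, -3.07]
contact_force: [-4.6, -1.6, 9.0]
opening: 0.31
```

Emit:
{"fn": "jog_arm", "kwargs": {
  "series": [
    [0,0,0,0,0,0.1,0.1],
    [0,0,0,0,0,0,0.1]
  ]
}}

```text
clock: 7.3
eef_pos: [614.3, -127.8, 22.7]
tcp_rot: [3.081, 1.569, -3.091]
contact_force: [-4.3, -0.4, 10.7]
opening: 0.314
```

```bash
python3 -c "
from h import *
s=r.sense();print(s['contact_force'],s['wrist_torque'])
for n in('top','side'):
    p,d=r.grab_frame(n); cv2.imwrite(f'pics/{n}4.png',p[:,:,::-1]); np.save(f'pics/{n}4.npy',d)
a=cv2.imread('pics/top4.png')[220:310,270:450];cv2.imwrite('pics/c4.png',cv2.resize(a,None,fx=4.4,fy=4.4,interpolation=cv2.INTER_CUBIC))
"; python3 fit.py 4
```

```text
[-4.26516908 -0.36818825 10.67622489] [-0.09748096  0.78438764  0.10051663]
top fence n 342 ang 1.6978 end [634.2 -84.5] z 20.6 width pct [-8.6 -7.1 -0.   7.2  8.4]
  cover ((576.0255126953125, 138.955078125), (81.30333709716797, 130.5616912841797), 6.1428961753845215) s/n range [164.1 291.5] [-10.4  69.9] 46.55814651372634
  rail full 406 ang 1.6845 c [603.2 -37. ] z 32.4 rect [603.1 -37.4] [27.3 84.7] mid [603.2 -37.3] len 84.6
     jig coords (from end,-340): s [-331.4 -247.3] n [ 3.5 30.5]
  rail low 234 ang 1.6766 c [582.3 -36.7] z 18.6 rect [582.4 -37.8] [16.8 81.5] mid [582.4 -37.8] len 81.5
     jig coords (from end,-340): s [-325.3 -247.1] n [29.  45.9]
side fence n 588 ang 1.6595 end [ 648.8 -262.5] z 18.7 width pct [-17.6 -10.3  -0.    9.6  11.5]
  cover ((574.9983520507812, 136.70794677734375), (85.1917495727539, 134.92578125), 5.530853271484375) s/n range [338.1 468.6] [-3.4 79.8] 44.86938884661379
  rail full 382 ang 1.6846 c [605.3 -75.3] z 31.0 rect [602.1 -76.7] [ 41.9 160.3] mid [605.4 -76.2] len 160.3
     jig coords (from end,-340): s [-230.7  -72.6] n [ 2.6 33.3]
  rail low 502 ang 1.664 c [586.4 -79.8] z 17.6 rect [587.4 -79.2] [ 38.2 162. ] mid [586.3 -78.4] len 161.6
     jig coords (from end,-340): s [-230.8  -72. ] n [18.7 48.7]
```

View pics/c4.png

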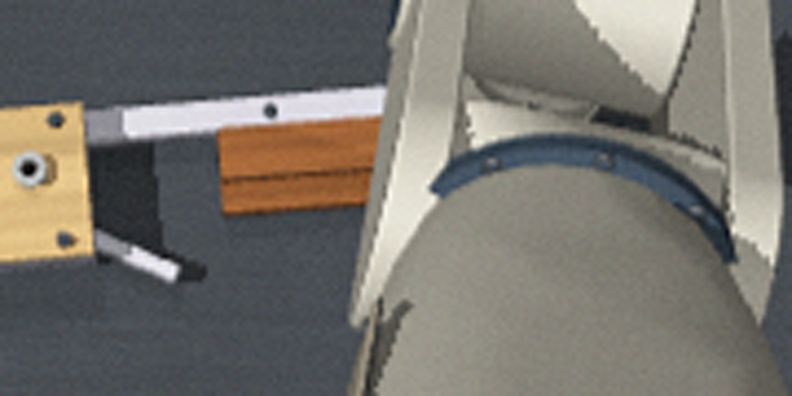

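The rail is about 1.5 mm from the fence and parallel to it (1.684 against 1.682 rad). There is a 10 N down-load on it, so I relieve that slightly and go on to touch.

Emit:
{"fn": "jog_arm", "kwargs": {
  "series": [
    [0,0,0,-0.05,0,0,0.1],
    [0,0,0,0,0,0.1,0.1],
    [0,0,0,0,0,0.05,0.1],
    [0,0,0,0,0,0,0.1]
  ]
}}

```text
clock: 7.8
eef_pos: [615.4, -127.6, 22.8]
tcp_rot: [3.061, 1.568, -3.11]
contact_force: [-6.2, -1.0, 8.6]
opening: 0.308
```

Emit:
{"fn": "jog_arm", "kwargs": {
  "series": [
    [0,0,0,0,0,0.05,0.1],
    [0,0,0,0,0,0,0.1]
  ]
}}

```text
clock: 8.0
eef_pos: [615.6, -127.6, 22.8]
tcp_rot: [3.061, 1.568, -3.11]
contact_force: [-6.7, -0.5, 8.9]
opening: 0.316
```

Emit:
{"fn": "jog_arm", "kwargs": {
  "series": [
    [0,0,0,0,0,0.05,0.1],
    [0,0,0,0,0,0,0.1]
  ]
}}

```text
clock: 8.2
eef_pos: [615.8, -127.6, 22.8]
tcp_rot: [3.063, 1.567, -3.109]
contact_force: [-8.4, -1.7, 9.8]
opening: 0.309
```

Fence contact felt: side force is rising and the tool lags. I slide along the fence toward the mouth.

Emit:
{"fn": "jog_arm", "kwargs": {
  "series": [
    [0,0,0,0,0.5,0,0.1],
    [0,0,0,0,0.8,0,0.1],
    [0,0,0,0,0.8,0,0.1],
    [0,0,0,0,0.8,0,0.1],
    [0,0,0,0,0.8,0,0.1],
    [0,0,0,0,0.8,0,0.1],
    [0,0,0,0,0.8,0,0.1],
    [0,0,0,0,0.5,0,0.1],
    [0,0,0,0,0,0,0.1],
    [0,0,0,0,0,0,0.1]
  ]
}}

```text
clock: 9.2
eef_pos: [610.1, -70.0, 22.8]
tcp_rot: [-2.953, 1.569, -2.84]
contact_force: [-5.6, -1.8, 7.0]
opening: 0.311
```

```bash
python3 -c "
from h import *
s=r.sense();print(s['contact_force'],s['wrist_torque'])
for n in('top','side'):
    p,d=r.grab_frame(n); cv2.imwrite(f'pics/{n}5.png',p[:,:,::-1]); np.save(f'pics/{n}5.npy',d)
a=cv2.imread('pics/side5.png')[190:310,260:420];cv2.imwrite('pics/c5s.png',cv2.resize(a,(800,600),interpolation=cv2.INTER_CUBIC))
a=cv2.imread('pics/top5.png')[220:310,240:420];cv2.imwrite('pics/c5.png',cv2.resize(a,None,fx=4.4,fy=4.4,interpolation=cv2.INTER_CUBIC))
"
```

```text
[-5.64398122 -1.83273257  7.02652458] [-0.2892999   0.87675502  0.66551504]
```

View pics/c5s.png

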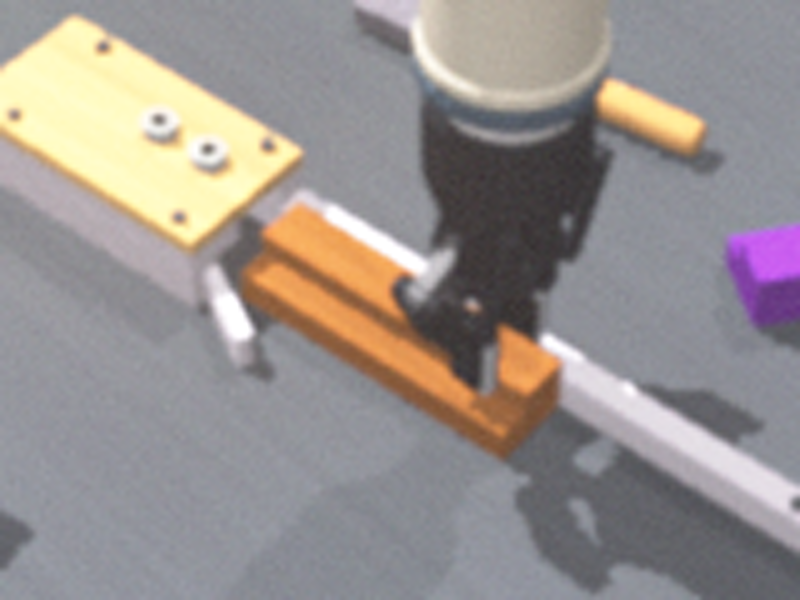

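View pics/c5.png

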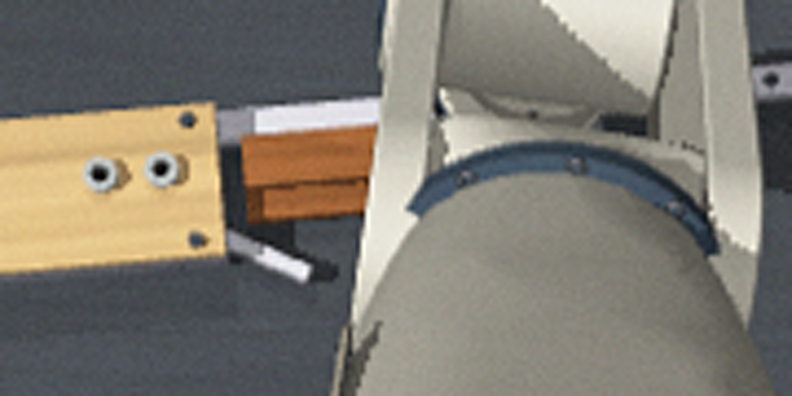

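Both views show the rail flat on the fence, front about 14 mm short of the mouth and lined up with it. I enter gently.

Emit:
{"fn": "jog_arm", "kwargs": {
  "series": [
    [0,0,0,0,0.3,0,0.1],
    [0,0,0,0,0.3,0,0.1],
    [0,0,0,0,0.3,0,0.1],
    [0,0,0,0,0.3,0,0.1],
    [0,0,0,0,0.3,0,0.1],
    [0,0,0,0,0.3,0,0.1],
    [0,0,0,0,0.3,0,0.1]
  ]
}}

```text
clock: 10.0
eef_pos: [607.9, -50.1, 22.8]
tcp_rot: [-2.473, 1.568, -2.36]
contact_force: [-5.3, -7.2, 7.2]
opening: 0.315
```

Emit:
{"fn": "jog_arm", "kwargs": {
  "series": [
    [0,0,0,0,0.3,0,0.1],
    [0,0,0,0,0.3,0,0.1],
    [0,0,0,0,0.3,0,0.1],
    [0,0,0,0,0.3,0,0.1],
    [0,0,0,0,0.3,0,0.1]
  ]
}}

```text
clock: 10.5
eef_pos: [606.3, -35.1, 22.8]
tcp_rot: [-2.449, 1.568, -2.336]
contact_force: [-5.2, -7.8, 6.4]
opening: 0.312
```

Emit:
{"fn": "jog_arm", "kwargs": {
  "series": [
    [0,0,0,0,0.3,0,0.1],
    [0,0,0,0,0.3,0,0.1],
    [0,0,0,0,0.3,0,0.1],
    [0,0,0,0,0.3,0,0.1],
    [0,0,0,0,0.3,0,0.1],
    [0,0,0,0,0.3,0,0.1]
  ]
}}

```text
clock: 11.1
eef_pos: [604.2, -17.3, 22.8]
tcp_rot: [-2.458, 1.568, -2.344]
contact_force: [-4.7, -8.1, 7.1]
opening: 0.313
```

Emit:
{"fn": "jog_arm", "kwargs": {
  "series": [
    [0,0,0,0,0.3,0,0.1],
    [0,0,0,0,0.3,0,0.1],
    [0,0,0,0,0.3,0,0.1],
    [0,0,0,0,0.3,0,0.1],
    [0,0,0,0,0.3,0,0.1],
    [0,0,0,0,0.2,0,0.1]
  ]
}}

```text
clock: 11.7
eef_pos: [602.3, -0.3, 22.8]
tcp_rot: [-2.478, 1.568, -2.365]
contact_force: [-5.2, -8.4, 7.3]
opening: 0.316
```

Emit:
{"fn": "jog_arm", "kwargs": {
  "series": [
    [0,0,0,0,0.15,0,0.1],
    [0,0,0,0,0.15,0,0.1],
    [0,0,0,0,0.15,0,0.1],
    [0,0,0,0,0.15,0,0.1]
  ]
}}

```text
clock: 12.1
eef_pos: [601.7, 5.5, 22.8]
tcp_rot: [-2.473, 1.568, -2.36]
contact_force: [-4.6, -8.7, 7.3]
opening: 0.311
```

Emit:
{"fn": "jog_arm", "kwargs": {
  "series": [
    [0,0,0,0,0.15,0,0.1],
    [0,0,0,0,0.15,0,0.1],
    [0,0,0,0,0.15,0,0.1]
  ]
}}

```text
clock: 12.4
eef_pos: [601.1, 9.9, 22.7]
tcp_rot: [-2.494, 1.568, -2.381]
contact_force: [-4.6, -8.4, 6.4]
opening: 0.311
```

Emit:
{"fn": "jog_arm", "kwargs": {
  "series": [
    [0,0,0,0,0.1,0,0.1],
    [0,0,0,0,0.1,0,0.1],
    [0,0,0,0,0.1,0,0.1]
  ]
}}

```text
clock: 12.7
eef_pos: [600.8, 12.9, 22.7]
tcp_rot: [-2.482, 1.568, -2.369]
contact_force: [-5.2, -8.6, 6.6]
opening: 0.311
```

Emit:
{"fn": "jog_arm", "kwargs": {
  "series": [
    [0,0,0,0,0.1,0,0.1],
    [0,0,0,0,0.1,0,0.1],
    [0,0,0,0,0.1,0,0.1],
    [0,0,0,0,0.1,0,0.1]
  ]
}}

```text
clock: 13.1
eef_pos: [600.5, 15.8, 22.8]
tcp_rot: [-2.142, 1.567, -2.028]
contact_force: [-3.4, -19.7, 6.6]
opening: 0.313
```

Force jumped from 8.6 to 19.7 N and the tool began to lag, at an estimated insertion of 73 mm. That is within the 70–110 mm range for the stop. I firm it up in small steps.

Emit:
{"fn": "jog_arm", "kwargs": {
  "series": [
    [0,0,0,0,0.05,0,0.1],
    [0,0,0,0,0,0,0.1]
  ]
}}

```text
clock: 13.3
eef_pos: [600.5, 15.8, 22.7]
tcp_rot: [-2.091, 1.566, -1.978]
contact_force: [-3.8, -17.9, 6.0]
opening: 0.312
```

```bash
python3 -c "
from h import *
s=r.sense();print(s['contact_force'],s['wrist_torque'],s['eef_pos'])
for n in('top','side'):
    p,d=r.grab_frame(n); cv2.imwrite(f'pics/{n}6.png',p[:,:,::-1]); np.save(f'pics/{n}6.npy',d)
a=cv2.imread('pics/side6.png')[170:290,240:400];cv2.imwrite('pics/c6s.png',cv2.resize(a,(800,600),interpolation=cv2.INTER_CUBIC))
"
```

```text
[ -3.79588169 -17.85832486   5.98698892] [-3.0452302   0.60055241  0.65927706] [600.51270386  15.76870036  22.74130405]
```

View pics/c6s.png

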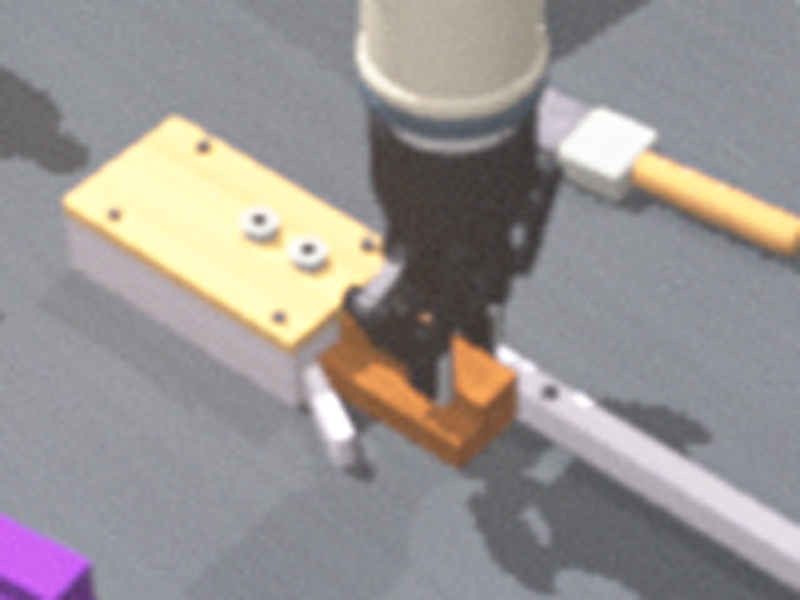

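Side crop: the rail projects about 85 mm, and the fingers, at jig x of about -60, are clear of the cover and guide. So the resistance is on the rail itself. I press a little more to confirm it is firm.

Emit:
{"fn": "jog_arm", "kwargs": {
  "series": [
    [0,0,0,0,0.1,0,0.1],
    [0,0,0,0,0,0,0.1]
  ],
  "force": 60
}}

```text
clock: 13.6
eef_pos: [600.6, 15.8, 22.9]
tcp_rot: [-1.948, 1.565, -1.834]
contact_force: [-3.9, -24.3, 7.3]
opening: 0.305
```

Emit:
{"fn": "jog_arm", "kwargs": {
  "series": [
    [0,0,0,0,0.1,0,0.1],
    [0,0,0,0,0,0,0.1]
  ]
}}

```text
clock: 13.8
eef_pos: [600.5, 15.9, 22.8]
tcp_rot: [-1.897, 1.564, -1.782]
contact_force: [-3.1, -30.3, 7.1]
opening: 0.306
```

Emit:
{"fn": "jog_arm", "kwargs": {
  "series": [
    [0,0,0,0,0.1,0,0.1],
    [0,0,0,0,0,0,0.1]
  ]
}}

```text
clock: 14.0
eef_pos: [600.5, 16.0, 22.9]
tcp_rot: [-1.839, 1.563, -1.724]
contact_force: [-3.0, -35.1, 6.8]
opening: 0.304
```

Emit:
{"fn": "jog_arm", "kwargs": {
  "series": [
    [0,0,0,0,-0.1,0,0.1],
    [0,0,0,0,-0.1,0,0.1],
    [0,0,0,0,0,0,0.1]
  ]
}}

```text
clock: 14.3
eef_pos: [600.5, 15.9, 22.9]
tcp_rot: [-1.987, 1.566, -1.873]
contact_force: [-4.4, -22.1, 7.5]
opening: 0.3
```

The stop holds: 3.5 mm of extra command moved the tool 0.2 mm, at 35 N. I eased off to 22 N, still pressed home. Now release and go up.

Emit:
{"fn": "jog_arm", "kwargs": {
  "series": [
    [0,0,0,0,0,0,0.4],
    [0,0,0,0,0,0,0.5],
    [0,0,0,0,0,0,0.6],
    [0,0,0,0,0,0,0.6],
    [0,0,0,0,0,0,0.6]
  ]
}}

```text
clock: 14.8
eef_pos: [601.2, 20.0, 22.7]
tcp_rot: [2.021, 1.571, 2.132]
contact_force: [-0.2, 0.4, -0.2]
opening: 0.596
```

```bash
python3 plan.py 600 0 200 3.2518
```

```text
option rotvec deg [-1.7993e+02  1.0000e-02 -0.0000e+00]
option rotvec deg [ 0.07 -0.   -0.  ]
pos [601.23  19.99  22.69] q [ 0.031  0.579  1.821  0.     0.741 -0.081] shift tool-now cm [-17.73  -1.97  -0.35] shift in desired frame cm [-17.73  -1.97  -0.34]
tool axes now
 [[-0.    -0.111  0.994]
 [ 0.     0.994  0.111]
 [-1.     0.    -0.   ]] 
desired
 [[ 0.    -0.11   0.994]
 [ 0.     0.994  0.11 ]
 [-1.     0.     0.   ]]
F [-0.17  0.44 -0.17] open 0.596 t 14.8
```

Emit:
{"fn": "jog_arm", "kwargs": {
  "series": [
    [0,0,0,-1,0,0,0.6],
    [0,0,0,-2,0,0,0.6],
    [0,0,0,-4,0,0,0.6],
    [0,0,0,-4,0,0,0.6],
    [0,0,0,-4,0,0,0.6],
    [0,0,0,-4,0,0,0.6],
    [0,0,0,0,4,-2,0.6],
    [0,0,0,0,4,-2,0.6],
    [0,0,0,0,4,-2,0.6],
    [0,0,0,0,4,-2,0.6],
    [0,0,0,0,4,-2,0.6],
    [0,0,0,0,4,-2,0.6],
    [0,0,0,0,4,-2,0.6],
    [0,0,0,0,4,-2,0.6],
    [0,0,0,0,0,0,0.6],
    [0,0,0,0,0,0,0.6]
  ]
}}

```text
clock: 16.4
eef_pos: [406.1, 320.7, 213.4]
tcp_rot: [0.144, 1.57, 0.258]
contact_force: [-0.1, -0.2, 0.9]
opening: 0.599
```

```bash
python3 -c "
from h import *
for n in('top','side'):
    p,d=r.grab_frame(n); cv2.imwrite(f'pics/{n}7.png',p[:,:,::-1]); np.save(f'pics/{n}7.npy',d)
a=cv2.imread('pics/side7.png')[170:290,240:400];cv2.imwrite('pics/c7s.png',cv2.resize(a,(800,600),interpolation=cv2.INTER_CUBIC))
"; python3 fit.py 7
```

```text
top fence n 900 ang 1.6763 end [ 651.1 -260.1] z 20.4 width pct [-8.  -7.3 -0.   7.9  8.8]
  cover ((578.1181030273438, 114.92376708984375), (81.69525146484375, 179.39869689941406), 6.031998634338379) s/n range [339.7 466.9] [-7.1 72.9] 46.532163087495746
  rail full 151 ang 2.1617 c [599.    5.1] z 32.7 rect [599.5   4.8] [26.6 30.9] mid [598.7   5.5] len 37.7
     jig coords (from end,-340): s [-86.7 -55.1] n [ 2.5 28. ]
  rail low 103 ang 1.6021 c [579.    4.4] z 19.3 rect [579.3   4. ] [17.2 32.1] mid [579.   4.] len 30.9
     jig coords (from end,-340): s [-85.7 -53.8] n [27.3 44.1]
side fence n 882 ang 1.6698 end [ 648.6 -262.2] z 18.5 width pct [-9.  -7.7 -0.   9.7 11.8]
  cover ((574.719970703125, 135.6473388671875), (85.0004653930664, 135.3850555419922), 6.468552589416504) s/n range [338.5 469.2] [-7.5 75.7] 45.045412067459324
  rail full 116 ang 1.1213 c [597.9   1.8] z 30.5 rect [597.3   2.6] [29.5 33.5] mid [597.7   1.3] len 39.3
     jig coords (from end,-340): s [-88.1 -54.9] n [ 2.2 29.8]
  rail low 125 ang 2.2877 c [581.8  -0.9] z 17.5 rect [586.1   2.7] [38.3 38.7] mid [582.8  -2. ] len 47.2
     jig coords (from end,-340): s [-88.7 -53.3] n [ 8.2 46.1]
```

View pics/c7s.png

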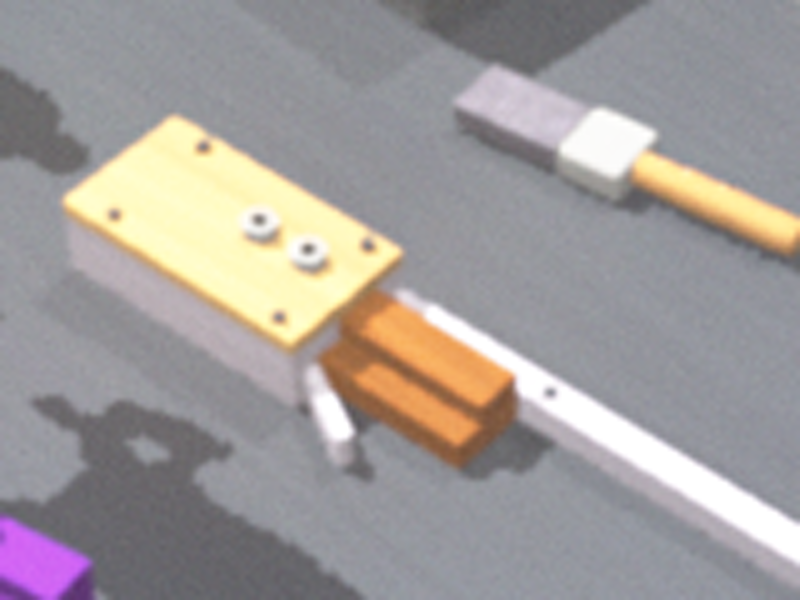

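View pics/top7.png

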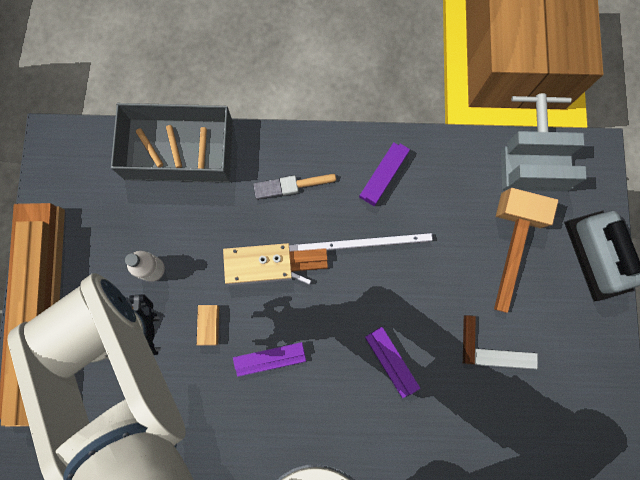

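The side crop and top view show the rail in the pocket, with about 87 mm protruding, and the bystanders where they were. One close look at fence gap and yaw before handing in.

```bash
python3 - <<'E'
from h import *
t=cv2.imread('pics/top7.png')[235:295,280:360];cv2.imwrite('pics/c7.png',cv2.resize(t,None,fx=9,fy=9,interpolation=cv2.INTER_CUBIC))
d0=np.load('pics/top0.npy');d7=np.load('pics/top7.npy')
# rib edge line: boundary full/low step in depth per column
a,_=cloud('top',d7)
pts=[]
for u in range(297,326):
    col=a[245:285,u]; z=col[:,2]; hi=np.where((z>26)&(z<40))[0]
    if len(hi)>4: pts.append((u,*col[hi.min()][:2].round(1),*col[hi.max()][:2].round(1)))
P=np.array(pts);print(P[::5])
for c in(1,3):
    k=np.polyfit(P[:,c+1],P[:,c],1);print("edge angle",np.pi/2-np.arctan(k[0]))
E
```

```text
[[297.  609.   57.7 581.3  57. ]
 [302.  609.7  46.1 583.3  45.3]
 [307.  611.1  34.3 584.2  33.6]
 [312.  612.3  22.6 584.5  21.9]
 [317.  612.2  10.9 585.9  10.3]
 [322.  614.8  -0.7 588.4  -1.3]]
edge angle 1.6824889900048636
edge angle 1.6854510727804222
```

View pics/c7.png

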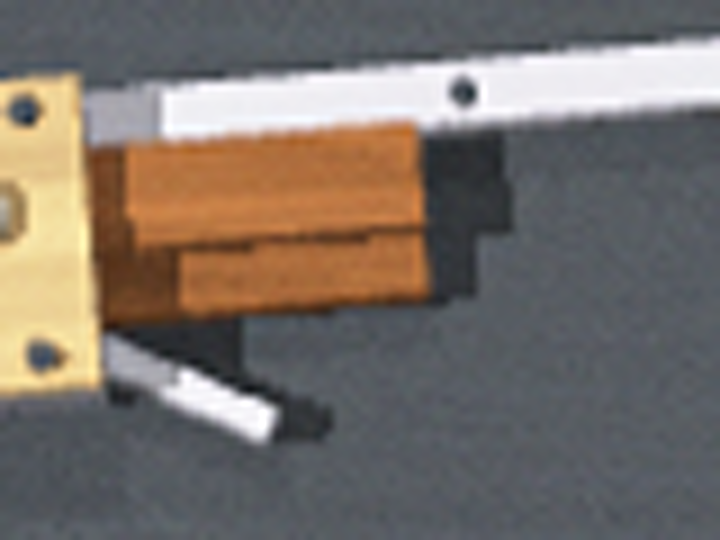

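The close crop shows the rail flat against the fence with no gap (edge angle 1.682 rad, fence 1.682), and the robot is clear of everything. Handing in.

```bash
python3 -c "
from rig import r
print(r.sign_off())"
```

```text
the job is handed in; nothing more can be done
None
```

The rail is seated in the jig pocket against the hidden stop, flat along the fence. I handed the job in at about 16.5 s of the 48 s allowed.

I gripped the brown rail by its full-height rib, turned it in line, and slid it sideways until the force showed it touching the fence. Then I pushed it front end first into the pocket. The push force was a steady 8.5 N or so from sliding. At about 73 mm in it climbed to 35 N while the tool moved only 0.2 mm for about 3.5 mm commanded. That is well under the 60 N at which the stop would slip. I eased off to 22 N, opened the gripper and backed away.

**Last checks:**
- **Depth:** the camera shows about 87 mm sticking out, so about 73 mm inserted. That agrees with the depth I felt and lies within the 70–110 mm range for the stop.
- **Alignment:** the rail's edge measures 1.682–1.685 rad against 1.682 rad for the fence in my first measurement, and no gap shows in the close picture. Later fence fits came out at 1.670–1.676 rad. The fits put any remaining fence gap at about 0.6 to 1.4 mm, roughly the camera's accuracy, so the pictures alone cannot prove zero gap.
- **Other things on the table:** they look unmoved in the overhead view; I judged this by eye and did not measure their positions.

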